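Tap a taper-shank stub arbor home in a rotary table

TASK

Take the stub arbor, the tapered tool with the plain, flat-topped round nose, out of the wooden rack, set its shank lightly into the taper bore in the middle of the rotary table and let it go. Then take the brass bar and tap the arbor home with its end, in separate light taps, until its collar is down on the table's face and a tap finds it solid. Stand the bar upright on the bench again and leave everything else as it is.

Things in the scene. Friction and masses are not known exactly. Their poses are not given: they have to be found in the camera images.
- stub_arbor: the stub arbor, one bright steel piece 134 mm tall, 0.5 kg, upright in one of the rack's holes, shank down. Origin: centre of the shank's small lower end; z up its axis. Shank: 20 mm diameter at the bottom, 24 mm at 81 mm up (taper 1:20). Collar: 38 mm diameter, 84 to 94 mm up, resting on the rack. Nose, to be gripped and tapped: plain cylinder, 28 mm diameter, 94 to 134 mm up
- arbor_nose (a point): centre of the flat top of the stub arbor's nose (a small dark centre hole marks it), 134 mm above the arbor's origin. Tap it here: a bar moving at 20 to 25 mm/s and stopped when the wrist feels some 15 to 20 N does the job; more than 60 N on the nose bruises it
- rotary_table: the rotary table, a 95 mm high machine fixture bolted to the bench: bright 200 mm round steel face with T-slots, green base, handwheel on its +x side. Origin: on the axis of the bore, at bench level; z up. Lightly set in the bore, the stub arbor's origin is 17 to 20 mm above the bench (underside of its collar 6 to 9 mm above the face); home it is 11 mm above the bench, the collar down on the face
- bore_mouth (a point): centre of the taper bore's mouth in the face, 95 mm above the bench, 24 mm wide, narrowing with the shank. Let in lightly, the arbor wedges by its own weight. Driving it takes a few N at first and 12 to 20 N near the end; it stays where it is driven. Each light tap gains 0.3 to 4 mm, less and less, so it takes 3 to 10 taps; once the collar is on the face the taps stop at one height
- brass_bar: the brass knocking bar, a plain round bar 28 mm diameter, 120 mm long, 0.6 kg, standing on end on the bench. Origin: centre of its lower end; z up its axis
- tool_rack: the wooden rack, a fixed block 85 mm (x) by 235 mm (y) by 88 mm high with three 28 mm holes through it, 75 mm apart in a row along its y axis; origin under its middle. It holds the stub arbor and the two tools below, in any order
- dead_centre: a dead centre standing in the rack: same shank, six-sided collar 36 mm wide, pointed 60-degree tip 132 mm above its origin (lower end of the shank). Stays there
- chuck_arbor: a drill-chuck arbor standing in the rack: same shank, small 30 mm collar, short slim 20 mm stub whose top is 117 mm above its origin (lower end of the shank). Stays there
- wrench: a 150 mm spanner lying on the bench; origin under its middle
- step_block: a dark steel clamping step block, 120 x 34 mm, 39 mm high, lying on the bench; origin under its middle
- oil_can: a small oil can, 54 mm diameter, 105 mm to the tip of its spout; origin under its middle
- chip_brush: a 200 mm brush lying on the bench; origin under its middle
- tape_roll: a roll of clear tape, 90 mm diameter, 45 mm high; origin under its middle

How it is judged:
On the way, in this order (a step that is already met when the one before it is completed fails the run):
1. the stub arbor stands upright in the taper bore, lightly set (its origin 14 to 24 mm above the bench), and the fingers have let it go (z of stub_arbor in the frame of rotary_table between 0.014 and 0.024 m and horizontal distance between stub_arbor and rotary_table below 0.003 m and angle between stub_arbor's own z axis and vertical below 0.03 rad and contact force between the fingers and stub_arbor below 0.1 N), for 0.2 s.
2. the brass bar taps the arbor (more than 3 N) (contact force between brass_bar and stub_arbor above 3 N).
3. the bar is lifted clear of the nose by more than 4 mm (contact force between brass_bar and stub_arbor below 0.05 N and z of brass_bar in the frame of arbor_nose above 0.004 m).
4. a further tap of the bar finds the arbor home and solid (more than 16 N with the arbor's origin below 12.5 mm, collar on the face) (contact force between brass_bar and stub_arbor above 16 N and z of stub_arbor in the frame of rotary_table below 0.0125 m).
At the end, for the whole second after the job is handed in: The arbor is home, its collar within 1.5 mm of the face (origin 9.5 to 12.5 mm above the bench, 3 mm of the axis, 0.03 rad of upright); the bar stands upright on the bench (within 4 mm, 0.08 rad); both at rest. The two other tools in the rack are within 20 mm of their places, all else within 30 mm (z of stub_arbor in the frame of rotary_table between 0.0095 and 0.0125 m and horizontal distance between stub_arbor and rotary_table below 0.003 m and angle between stub_arbor's own z axis and vertical below 0.03 rad and linear speed of each of stub_arbor, brass_bar below 0.02 m/s and height (world z) of brass_bar between -0.004 and 0.004 m and angle between brass_bar's own z axis and vertical below 0.08 rad and distance of each of dead_centre, chuck_arbor from where it was at the start of the episode below 0.02 m and distance of each of wrench, step_block, oil_can, chip_brush, tape_roll from where it was at the start of the episode below 0.03 m); the robot touches nothing.
It fails at once if the bar strikes or presses the arbor with more than 60 N (contact force between brass_bar and stub_arbor above 60 N).
It fails at once if another tool in the rack is pulled out or shifted by more than 20 mm (distance of any of dead_centre, chuck_arbor from where it was at the start of the episode above 0.02 m).
It fails at once if something else on the bench is moved by more than 30 mm (distance of any of wrench, step_block, oil_can, chip_brush, tape_roll from where it was at the start of the episode above 0.03 m).
It also fails if it takes over 72 s, if anything falls off the work surface, if the arm or the gripper's body presses on something with over 40 N, if the wrist force passes 120 N, or if a joint passes its speed limit or range.

ROBOT

A 7-joint arm with a two-finger parallel gripper is mounted at the origin on the work surface. World frame = base frame: x ahead of the robot, y to its left, z up, the work surface at z = 0. Lengths are in m, angles in rad, forces in N, time in s.
With the tool pointing down it reaches from about 0.425 to 0.875 m from the base axis. Payload 8.4 kg.
Tool frame: the origin (TCP) lies at the centre of the arm's flange, where the gripper is bolted on; the fingertips stand 173 mm ahead of it and the grasp point (between the pads) lies 155 mm ahead of it; z points along the fingers, y is the line along which they close (so a half turn about z gives the same grasp; the last joint's range is limited). The gripper opens to 85 mm and grips with 20 to 120 N. Pads are 22 mm wide; open, the fingers measure 114 mm over their backs; the gripper's body (76 mm by 85 mm) begins 54 mm behind the grasp point. The pads swing forward as they close: fully open they stand 13 mm farther back than shut.
Start: joints at [1.123, 0.333, 0.04, 1.465, -0.013, 1.343, -0.059], TCP at [0.222, -0.611, 0.405] pointing down, gripper open.
Joint ranges: [-2.58, 2.58], [-0.38, 2.09], [-1.3, 1.39], [0.25, 2.4], [-1.5, 4.64], [0.08, 2.09], [-2.65, 2.65]. Speed limits (rad/s): [2.22, 2.22, 2.79, 2.79, 3.14, 3.14, 3.14].

INTERFACE

Orientations are given as a rotation vector (axis times angle).
In Python, from workcell import manip gives the robot as it stands.
- The arm moves only by the tool send_rows, never from a script. Its argument "motion" is a list of rows, each a list of 7 numbers: the turn, a rotation vector about the tool's x, y, z in degrees, then the shift along the tool's x, y, z in mm, then the finger opening in mm, from 0 to 85.4. In form: [[rx, ry, rz, dx, dy, dz, claw], ...]. A call has exactly 8 rows; each row shifts and turns the commanded pose from where the row before left it, along the tool's axes as they then stand; what a row does not reach is not made up. A row lasts 1/10 s, in which the tool goes at most 50 mm and 8.59 degrees, less where a joint would pass 70% of its speed; a pose out of reach is approached as far as the arm can. A call with a gripper value outside its range is refused whole. The fingers move at their own pace and stop on an object; the grip force is fixed at half the most. Time passes only in rows, so rows that do not move let the fingers close, or fill a call up. It gives the time, the measured TCP pose, the force, the opening and the grip force at its end, in the units of the state.
- manip.observe(): the state, without advancing time (a new reading comes with each control period).
- manip.get_image(name): name is "scene" or "top"; returns the picture (480x640x3 uint8, red, green, blue); there is no depth.
- manip.calibration(name): a dict with "fov_y" (degrees; the focal length in pixels is half the picture's height over the tangent of half this angle, whatever the lens; pixels are square), "cx", "cy" (the principal point, pixels), "R" (3x3) and "t" (3): a world point X has camera coordinates R X + t. Camera axes: x right, y down, z forward; pixel columns grow to the right and rows downward; lengths in m; the calibration is good to about 2 mm. A picture is of the moment at which its call begins. calibration takes no time and is no camera call.
- manip.job_done(): hands the job in; it is judged then, once.
The state is a dict: "time": time; "joint_pos": joint angles; "joint_vel": joint speeds; "tau": joint torques, N m; "tool_pos": TCP position; "orientation": TCP orientation; "contact_force": force on the tool from outside, world axes, zero at the start; "moment": the same for the moment, N m; "width": finger opening in m; "finger_force": force on a finger pad.
Only numpy, scipy, OpenCV 4.12 (cv2) and the standard library are available. Lean on these libraries where they do the work, as an engineer would, in place of code of your own. Each camera call takes 0.05 s, during which the arm holds its last target. There are 200 camera calls.

## Working session

There is one attempt and no reset: what is moved stays moved. The work goes in short steps, Python scripts to look and compute and a tool call to move; the robot and the scene stay as the last step left them, time stands still between calls to the robot, and variables do not carry over. Pictures are saved under pics/ and viewed, at most 10 in all, crops included, and the job is handed in when it is done.

Besides the shell and the picture viewer there is one more tool, called after "Emit:" as name([rows], argument=value, ...), one row to a line, values as JSON. send_rows: Moves the arm, as the interface text tells. Its arguments: {"type":"object","properties":{"motion":{"type":"array"}},"required":["motion"]}

```bash
mkdir -p pics; cat > h.py <<'E'
import numpy as np, cv2
from workcell import manip
def grab(n,f):
    im=manip.get_image(n); cv2.imwrite('pics/'+f,im[:,:,::-1]); return im
def cal(n):
    c=manip.calibration(n); f=240/np.tan(np.radians(c['fov_y'])/2)
    return f,c['cx'],c['cy'],np.array(c['R']),np.array(c['t'])
def ray(n,u,v):
    f,cx,cy,R,t=cal(n); return -R.T@t, R.T@np.array([(u-cx)/f,(v-cy)/f,1])
def onz(n,u,v,z):
    o,d=ray(n,u,v); return o+d*(z-o[2])/d[2]
def proj(n,X):
    f,cx,cy,R,t=cal(n); p=R@np.array(X)+t; return np.array([f*p[0]/p[2]+cx,f*p[1]/p[2]+cy])
E
python3 - <<'E'
from h import *
for n in('scene','top'):
    grab(n,n+'0.png'); c=manip.calibration(n); print(n,c, ray(n,320,240))
s=manip.observe(); print(s)
E
```

```text
scene {'fov_y': 43.9158198779342, 'cx': 318.4419677054726, 'cy': 236.4659503579141, 'R': array([[-0.84207072,  0.53929319,  0.00893082],
       [ 0.41120435,  0.65260749, -0.63640745],
       [-0.34903852, -0.53222769, -0.77130137]]), 't': array([ 0.42977448, -0.19412657,  1.60335766])} (array([1.00135979, 0.74826534, 1.10929012]), array([-0.34880125, -0.5269418 , -0.77505621]))
top {'fov_y': 51.71505951706552, 'cx': 328.7348803571747, 'cy': 240.06958407940382, 'R': array([[-0.0146233 , -0.99934055, -0.033236  ],
       [-0.98638317,  0.01986337, -0.16325956],
       [ 0.16381207,  0.03039604, -0.98602317]]), 't': array([0.07909378, 0.56584343, 1.04745127])} (array([0.38770989, 0.0359637 , 1.12781933]), array([ 0.16420862,  0.04802091, -0.98541397]))
{'time': 0.1, 'joint_pos': array([ 1.12282647,  0.33384605,  0.03987229,  1.46618541, -0.01339299,
        1.34330558, -0.05850391]), 'joint_vel': array([-0.00122003, -0.00180257, -0.00020097, -0.00309835,  0.00158628,
       -0.00081373,  0.00061177]), 'tau': array([ 3.84848143e-03, -6.60020757e+01,  1.37012456e+00, -4.06482339e+01,
        1.70743279e-02,  8.87231086e-03,  7.55255451e-05]), 'tool_pos': array([ 0.22206901, -0.61071822,  0.40390499]), 'orientation': array([-3.09253766e+00, -5.44798832e-01,  5.64418189e-04]), 'contact_force': array([-0.55583073,  0.35609255,  0.52300449]), 'moment': array([-0.00342787,  0.00860588, -0.00621705]), 'finger_force': 0.0, 'width': 0.08513862341508652}
```

View pics/scene0.png

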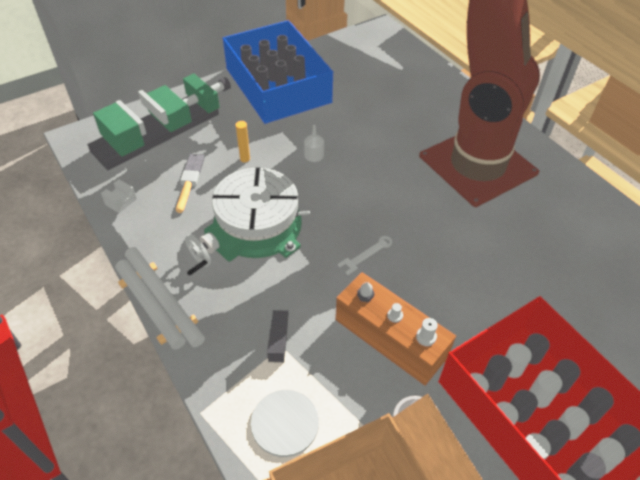

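View pics/top0.png

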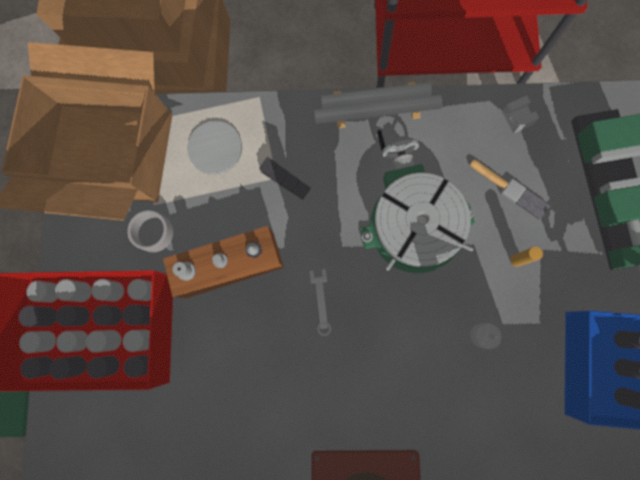

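The scene view shows the table at (255,198), the bar at (243,140), and the rack's three tools at (366,290), (396,312) and (428,330). The last is the largest, with a dark centre hole, so it is probably the stub arbor. In the top view the rack tools are at (182,268), (219,260) and (253,248), the table bore is near (423,219), and the bar is near (527,257). I'll zoom in on these.

```bash
python3 - <<'E'
import cv2,numpy as np
s=cv2.imread('pics/scene0.png');t=cv2.imread('pics/top0.png')
def c(i,x,y,w,h): return cv2.resize(i[y:y+h,x:x+w],(400,300),interpolation=cv2.INTER_CUBIC)
o=np.vstack([np.hstack([c(t,160,230,120,90)[:, :],c(t,370,170,120,90)]),np.hstack([c(s,340,265,120,90),c(s,200,115,120,90)])])
cv2.imwrite('pics/c1.png',o)
E
```

```text
(no output)
```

View pics/c1.png

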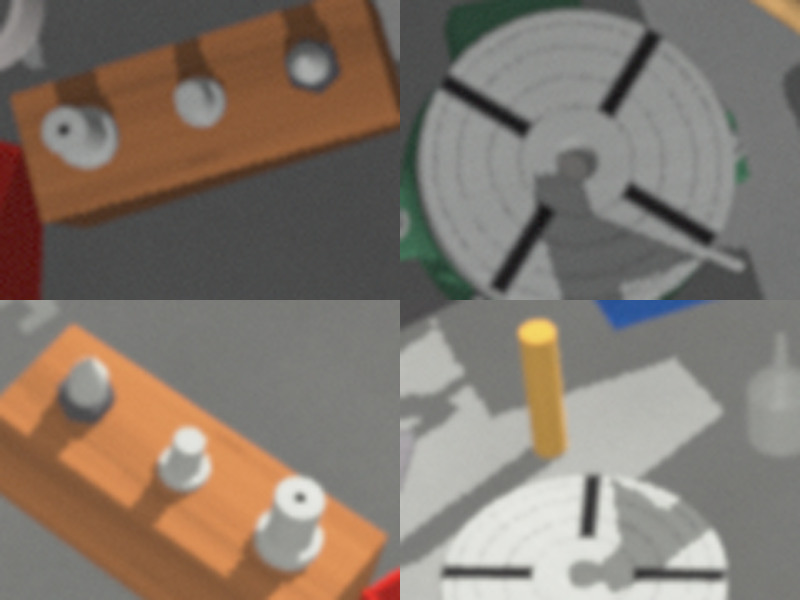

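The arbor's centre hole is at top (179.5,268.7) and scene (430,324.1). The bore is at top (423,218.5) and scene (254.6,196.6). The bar's top disc is near scene (243,124.5).

```bash
cat >> h.py <<'E'
def tri(a,b):
    o1,d1=ray('top',*a); o2,d2=ray('scene',*b)
    d1/=np.linalg.norm(d1); d2/=np.linalg.norm(d2)
    s=np.linalg.lstsq(np.c_[d1,-d2],o2-o1,rcond=None)[0]
    p,q=o1+s[0]*d1,o2+s[1]*d2; return (p+q)/2,np.linalg.norm(p-q)
E
python3 - <<'E'
from h import *
np.set_printoptions(precision=4,suppress=True)
for nm,a,b,z in [('nose',(179.5,268.7),(430,324.1),.138),('bore',(423,218.6),(254.6,196.6),.095)]:
    print(nm,onz('top',*a,z),onz('scene',*b,z),tri(a,b))
s=cv2.imread('pics/scene0.png');t=cv2.imread('pics/top0.png')
# bar yellow mask
for n,im,box in(('scene',s,(225,110,40,65)),('top',t,(500,235,60,45))):
    x,y,w,h=box;hsv=cv2.cvtColor(im[y:y+h,x:x+w],cv2.COLOR_BGR2HSV)
    m=cv2.inRange(hsv,(12,120,70),(35,255,255)); ys,xs=np.nonzero(m)
    v=hsv[:,:,2]; m2=(m>0)&(v>225); y2,x2=np.nonzero(m2)
    print(n,xs.min()+x,xs.max()+x,ys.min()+y,ys.max()+y,len(xs),'bright',x2.mean()+x if len(x2) else 0,y2.mean()+y if len(x2) else 0,len(x2),cv2.minAreaRect(np.c_[xs+x,ys+y].astype(np.float32)))
# bar candidates: top-face centre by ray from scene
p=onz('scene',243,124.5,.12);print('bar',p,proj('top',p),proj('top',[p[0],p[1],0]),proj('scene',[p[0],p[1],0]))
# rack: other tools
for nm,a,z in [('chuck',(160+.3*198,230+.3*104),.115),('dead',(160+.3*312,230+.3*66),.12)]: print(nm,onz('top',*a,z))
# rack top corners (wood mask) 
hsv=cv2.cvtColor(t,cv2.COLOR_BGR2HSV);print(onz('top',160+.3*12,230+.3*97,.088),onz('top',160+.3*362,230,.088),onz('top',160+.3*47,230+.3*220,.088))
# oil can etc
print('oil',onz('top',486,336,.03))
st=manip.observe();R=cv2.Rodrigues(st['orientation'])[0];print(R)
E
```

```text
nose [0.4994 0.3702 0.138 ] [0.4992 0.3713 0.138 ] (array([0.4992, 0.3707, 0.1372]), np.float64(0.0008472299676570781))
bore [ 0.6013 -0.1325  0.095 ] [ 0.6034 -0.1328  0.095 ] (array([ 0.6023, -0.1333,  0.0936]), np.float64(0.0016941179454219098))
scene 236 248 121 161 377 bright 240.76923076923077 124.38461538461539 52 ((242.3606719970703, 140.9672088623047), (40.37894058227539, 10.321074485778809), 84.80557250976562)
top 511 542 247 265 361 bright 0 0 0 ((526.300048828125, 255.89999389648438), (12.649110794067383, 32.25522994995117), 71.56504821777344)
bar [ 0.5169 -0.348   0.12  ] [533.7447 254.6331] [513.8772 261.7467] [246.9453 159.2127]
chuck [0.5161 0.2948 0.115 ]
dead [0.5379 0.2228 0.12  ]
[0.5263 0.4221 0.088 ] [0.585  0.1968 0.088 ] [0.4473 0.3965 0.088 ]
oil [ 0.3536 -0.2663  0.03  ]
[[ 0.9398  0.3417 -0.0006]
 [ 0.3417 -0.9398  0.0014]
 [-0.0001 -0.0015 -1.    ]]
```

```bash
python3 - <<'E'
import cv2,numpy as np
s=cv2.imread('pics/scene0.png');t=cv2.imread('pics/top0.png')
def c(i,x,y,w,h): return cv2.resize(i[y:y+h,x:x+w],(400,300),interpolation=cv2.INTER_CUBIC)
o=np.hstack([c(t,500,235,60,45),c(s,215,115,80,60)])
cv2.imwrite('pics/c2.png',o)
E
```

```text
(no output)
```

View pics/c2.png

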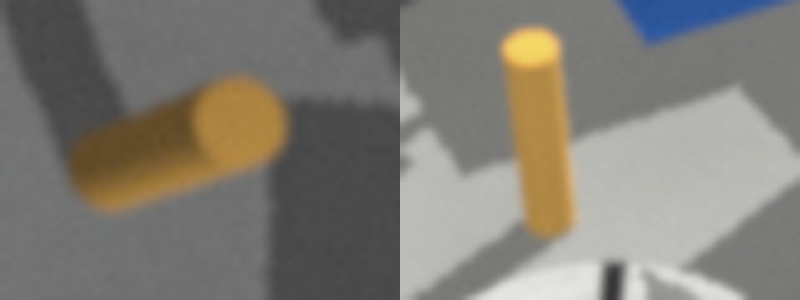

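The bar's top centre is at top (536.1,253.3) and scene (241.2,124.6). The two-view checks agree within 2 mm. I'll start moving: turn the tool first, then swing round towards the rack.

Emit:
send_rows([
  [0,0,-8.5,0,0,0,85],
  [0,0,-8.5,0,0,0,85],
  [0,0,-8.5,0,0,0,85],
  [0,0,-8.5,0,0,0,85],
  [0,0,-8.5,0,0,0,85],
  [0,0,-8.5,0,0,0,85],
  [0,0,-8.5,0,0,0,85],
  [0,0,-8.5,0,0,0,85],
])

```text
time: 0.9
tool_pos: [0.2221, -0.6108, 0.4041]
orientation: [-2.253, -2.188, -0.001]
contact_force: [-0.1, -0.4, 0.2]
width: 0.0854
finger_force: 0.0
```

Emit:
send_rows([
  [0,0,-8.5,0,0,0,85],
  [0,0,-8.5,0,0,0,85],
  [0,0,0,28,37.5,0,85],
  [0,0,0,28,37.5,0,85],
  [0,0,0,28,37.5,0,85],
  [0,0,0,28,37.5,0,85],
  [0,0,0,28,37.5,0,85],
  [0,0,0,28,37.5,0,85],
])

```text
time: 1.7
tool_pos: [0.3968, -0.3887, 0.4045]
orientation: [-1.913, -2.492, 0.0]
contact_force: [1.3, -0.7, 0.7]
width: 0.0849
finger_force: 0.0
```

```bash
cat >> h.py <<'E'
np.set_printoptions(precision=4,suppress=True)
def state():
    s=manip.observe(); R=cv2.Rodrigues(s['orientation'])[0]
    print('t',s['time'],'p',s['tool_pos'],'R',R.round(4).tolist(),'F',s['contact_force'],'w',s['width'],'ff',s['finger_force'],'j',s['joint_pos']); return s,R
def togo(*targets):
    s,R=state(); p=s['tool_pos']
    for t in targets:
        t=np.array(t); print('->',t,'tool mm',(R.T@(t-p)*1000).round(1)); p=t
    y=R[:,1]; print('y dir deg',np.degrees(np.arctan2(y[1],y[0])))
E
python3 - <<'E'
from h import *
togo((.60,-.13,.404),(.4993,.3707,.404),(.4993,.3707,.275))
print('bar',tri((536.1,253.3),(241.2,124.6)),onz('top',536.1,253.3,.12),onz('scene',241.2,124.6,.12))
E
```

```text
t 1.7 p [ 0.3968 -0.3887  0.4045] R [[-0.2584, 0.966, -0.0003], [0.966, 0.2584, 0.0001], [0.0002, -0.0003, -1.0]] F [ 1.2748 -0.6554  0.6548] w 0.08490697383981302 ff 0.0 j [ 0.9986  0.163  -0.3393  1.6836  0.0561  1.3049  0.9101]
-> [ 0.6   -0.13   0.404] tool mm [197.4 263.1   0.5]
-> [0.4993 0.3707 0.404 ] tool mm [509.7  32.1   0.1]
-> [0.4993 0.3707 0.275 ] tool mm [ -0.   0. 129.]
y dir deg 14.976013010307492
bar (array([ 0.5196, -0.3539,  0.1169]), np.float64(0.0007151034933489144)) [ 0.5195 -0.3529  0.12  ] [ 0.5209 -0.3501  0.12  ]
```

Emit:
send_rows([
  [0,0,0,28,37.5,0,85],
  [0,0,0,28,37.5,0,85],
  [0,0,0,28,37.5,0,85],
  [0,0,0,28,37.5,0,85],
  [0,0,0,28,37.5,0,85],
  [0,0,0,28,37.5,0,85],
  [0,0,0,29,38,0,85],
  [0,0,0,46,3,0,85],
])

```text
time: 2.5
tool_pos: [0.5926, -0.0858, 0.403]
orientation: [-1.912, -2.49, -0.002]
contact_force: [0.3, 1.1, -0.1]
width: 0.0852
finger_force: 0.0
```

Emit:
send_rows([
  [0,0,0,46,3,0,85],
  [0,0,0,46,3,0,85],
  [0,0,0,46,3,0,85],
  [0,0,0,46,3,0,85],
  [0,0,0,46,3,0,85],
  [0,0,0,46,3,0,85],
  [0,0,0,46,3,0,85],
  [0,0,0,46,3,0,85],
])

```text
time: 3.3
tool_pos: [0.5176, 0.2763, 0.4046]
orientation: [1.913, 2.492, -0.0]
contact_force: [1.1, -0.2, -0.2]
width: 0.085
finger_force: 0.0
```

```bash
python3 - <<'E'
from h import *
togo((.4993,.3707,.404),(.4993,.3707,.275))
E
```

```text
t 3.3 p [0.5176 0.2763 0.4046] R [[-0.2581, 0.9661, -0.0001], [0.9661, 0.2581, -0.0003], [-0.0003, -0.0002, -1.0]] F [ 1.0931 -0.2313 -0.1837] w 0.08499965997739274 ff 0.0 j [ 0.0681  0.2923 -0.7673  1.5929  0.2072  1.3405 -0.4645]
-> [0.4993 0.3707 0.404 ] tool mm [95.9  6.7  0.5]
-> [0.4993 0.3707 0.275 ] tool mm [  0.   0. 129.]
y dir deg 14.956962575429749
```

Emit:
send_rows([
  [0,0,0,48,3.5,0,85],
  [0,0,0,48,3.2,0,85],
  [0,0,0,0,0,20,85],
  [0,0,0,0,0,25,85],
  [0,0,0,0,0,25,85],
  [0,0,0,0,0,22,85],
  [0,0,0,0,0,20,85],
  [0,0,0,0,0,17,85],
])

```text
time: 4.1
tool_pos: [0.4997, 0.369, 0.2741]
orientation: [-1.913, -2.492, 0.002]
contact_force: [-0.8, -0.2, -0.4]
width: 0.0848
finger_force: 0.0
```

```bash
python3 - <<'E'
from h import *
togo((.4993,.3707,.275))
a=grab('scene','s1.png');b=grab('top','t1.png')
c=lambda i,x,y,w,h: cv2.resize(i[y:y+h,x:x+w,::-1],(400,300),interpolation=cv2.INTER_CUBIC)
cv2.imwrite('pics/c3.png',np.hstack([c(b,120,200,200,150),c(a,340,230,160,120)]))
E
```

```text
t 4.1 p [0.4997 0.369  0.2741] R [[-0.2585, 0.966, -0.0012], [0.966, 0.2585, -0.0008], [-0.0004, -0.0013, -1.0]] F [-0.8085 -0.2234 -0.3945] w 0.0847751019794006 ff 0.0 j [-0.1268  0.4819 -0.7493  1.6569  0.3536  1.145  -0.7064]
-> [0.4993 0.3707 0.275 ] tool mm [ 1.8  0.1 -0.9]
y dir deg 14.98243996683351
```

View pics/c3.png

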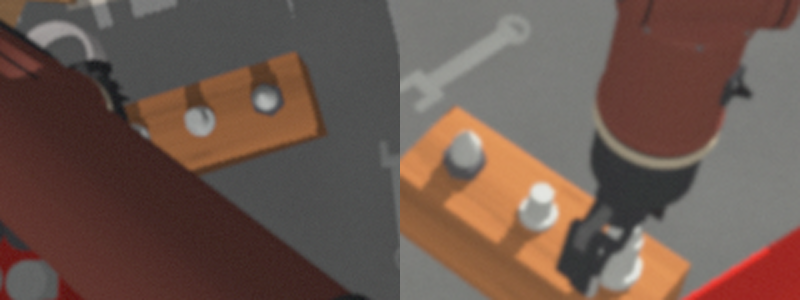

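The top view shows only the arm over the arbor. The scene view shows the fingers either side of the nose, near crop (605,240). I'll make a small correction and close.

Emit:
send_rows([
  [0,0,0,1.8,0,0,85],
  [0,0,0,0,0,0,5],
  [0,0,0,0,0,0,5],
  [0,0,0,0,0,0,5],
  [0,0,0,0,0,0,5],
  [0,0,0,0,0,0,5],
  [0,0,0,0,0,0,5],
  [0,0,0,0,0,0,5],
])

```text
time: 5.0
tool_pos: [0.4995, 0.3711, 0.2764]
orientation: [1.913, 2.492, 0.001]
contact_force: [-2.4, -2.0, 6.3]
width: 0.027
finger_force: 58.9
```

Emit:
send_rows([
  [0,0,0,0,0,0,5],
  [0,0,0,0,0,-5,5],
  [0,0,0,0,0,-15,5],
  [0,0,0,0,0,-25,5],
  [0,0,0,0,0,-25,5],
  [0,0,0,0,0,-25,5],
  [0,0,0,0,0,-25,5],
  [0,0,0,0,0,-10,5],
])

```text
time: 5.8
tool_pos: [0.4993, 0.3715, 0.409]
orientation: [1.912, 2.492, 0.005]
contact_force: [1.1, 0.3, -4.0]
width: 0.0266
finger_force: 59.7
```

```bash
python3 - <<'E'
from h import *
togo((.6023,-.1328,.405))
a=grab('scene','s2.png');b=grab('top','t2.png')
c=lambda i,x,y,w,h: cv2.resize(i[y:y+h,x:x+w,::-1],(400,300),interpolation=cv2.INTER_CUBIC)
cv2.imwrite('pics/c4.png',np.hstack([c(b,120,200,200,150),c(a,340,210,160,120)]))
E
```

```text
t 5.8 p [0.4993 0.3715 0.409 ] R [[-0.2588, 0.9659, 0.0027], [0.9659, 0.2588, 0.0021], [0.0013, 0.0032, -1.0]] F [ 1.0509  0.2591 -4.0134] w 0.02663616525739588 ff 59.65991199016571 j [-0.1012  0.3759 -0.7904  1.499   0.2699  1.3754 -0.6464]
-> [ 0.6023 -0.1328  0.405 ] tool mm [-513.7  -31.1    3.2]
y dir deg 14.999319224091428
```

View pics/c4.png

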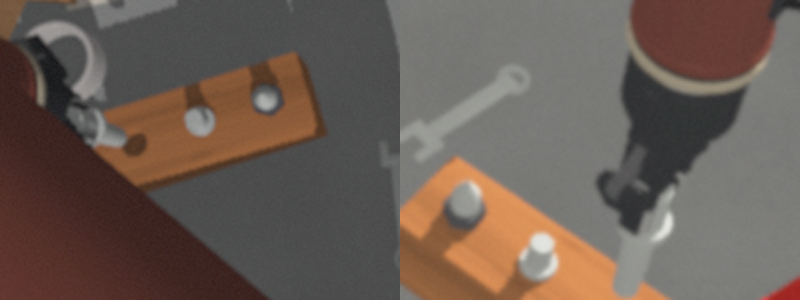

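The arbor is gripped: the shank shows clear of the rack at scene crop (630,270), and the rack hole is empty. I'll carry it to above the bore.

Emit:
send_rows([
  [0,0,0,-20,-1,0,5],
  [0,0,0,-40,-3,0,5],
  [0,0,0,-46,-3,0,5],
  [0,0,0,-46,-3,0,5],
  [0,0,0,-46,-3,0,5],
  [0,0,0,-46,-3,0,5],
  [0,0,0,-46,-3,0,5],
  [0,0,0,-46,-3,0,5],
])

```text
time: 6.7
tool_pos: [0.5647, 0.0386, 0.4043]
orientation: [-1.912, -2.491, 0.002]
contact_force: [1.8, 0.5, -4.6]
width: 0.0267
finger_force: 59.8
```

Emit:
send_rows([
  [0,0,0,-46,-2,0,5],
  [0,0,0,-46,-2,0,5],
  [0,0,0,-40,-1,0,5],
  [0,0,0,-28,-1,0,5],
  [0,0,0,-18,0,0,5],
  [0,0,0,0,0,0,5],
  [0,0,0,0,0,0,5],
  [0,0,0,0,0,0,5],
])

```text
time: 7.5
tool_pos: [0.6052, -0.1308, 0.4054]
orientation: [-1.909, -2.494, -0.001]
contact_force: [0.3, -0.4, -4.5]
width: 0.0266
finger_force: 59.9
```

```bash
python3 - <<'E'
from h import *
togo((.6023,-.1328,.405))
s,_=state();p=s['tool_pos'];zb=p[2]-.272
print('pred tip',proj('scene',[p[0],p[1],zb]),proj('top',[p[0],p[1],zb]),'pred bore',proj('scene',[.6023,-.1328,.095]),proj('top',[.6023,-.1328,.095]))
a=grab('scene','s3.png');b=grab('top','t3.png')
c=lambda i,x,y,w,h: cv2.resize(i[y:y+h,x:x+w,::-1],(400,300),interpolation=cv2.INTER_CUBIC)
cv2.imwrite('pics/c5.png',np.hstack([c(b,360,160,120,90),c(a,195,130,120,90)]))
E
```

```text
t 7.5 p [ 0.6052 -0.1308  0.4054] R [[-0.2609, 0.9654, -0.0006], [0.9654, 0.2609, 0.0011], [0.0012, -0.0003, -1.0]] F [ 0.2978 -0.3727 -4.5007] w 0.026576616507035137 ff 59.87502157688141 j [ 0.5829  0.3226 -0.5555  1.5187  0.1711  1.35    0.277 ]
-> [ 0.6023 -0.1328  0.405 ] tool mm [-1.2 -3.4  0.4]
y dir deg 15.126259687813603
t 7.5 p [ 0.6052 -0.1308  0.4054] R [[-0.2609, 0.9654, -0.0006], [0.9654, 0.2609, 0.0011], [0.0012, -0.0003, -1.0]] F [ 0.2978 -0.3727 -4.5007] w 0.026576616507035137 ff 59.87502157688141 j [ 0.5829  0.3226 -0.5555  1.5187  0.1711  1.35    0.277 ]
pred tip [253.0686 185.8633] [424.9894 212.8764] pred bore [255.0095 196.4037] [423.126  218.1522]
```

View pics/c5.png

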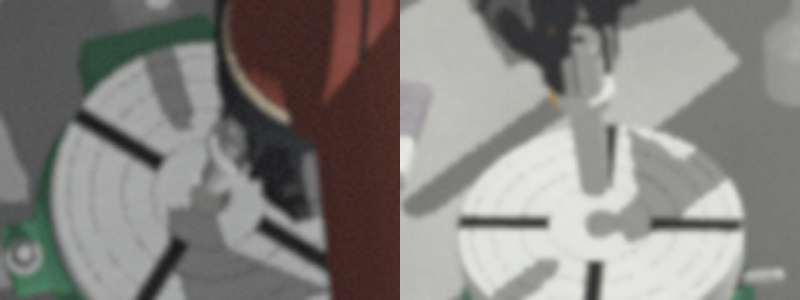

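The shank tip is at scene (253.5,185) against a predicted (253.1,185.9). The table centre from the T-slots is at scene (255,196.7) and top (423,218), which matches the bore estimate. I'll correct sideways and lower.

Emit:
send_rows([
  [0,0,0,-1.6,-3.1,0,5],
  [0,0,0,0,0,10,5],
  [0,0,0,0,0,12,5],
  [0,0,0,0,0,10,5],
  [0,0,0,0,0,5,5],
  [0,0,0,0,0,5,5],
  [0,0,0,0,0,5,5],
  [0,0,0,0,0,0,5],
])

```text
time: 8.4
tool_pos: [0.6026, -0.1349, 0.358]
orientation: [-1.912, -2.492, 0.0]
contact_force: [-0.5, -0.2, -5.7]
width: 0.0267
finger_force: 60.1
```

```bash
python3 - <<'E'
from h import *
togo((.6023,-.1328,.293))
s,_=state();print(s['moment'])
E
```

```text
t 8.4 p [ 0.6026 -0.1349  0.358 ] R [[-0.2588, 0.9659, -0.0009], [0.9659, 0.2588, 0.0006], [0.0008, -0.0007, -1.0]] F [-0.5345 -0.2136 -5.7194] w 0.026744507860688233 ff 60.05037546157837 j [ 0.5864  0.3483 -0.5484  1.5857  0.1874  1.2615  0.2691]
-> [ 0.6023 -0.1328  0.293 ] tool mm [ 2.   0.3 65. ]
y dir deg 14.997949771873825
t 8.4 p [ 0.6026 -0.1349  0.358 ] R [[-0.2588, 0.9659, -0.0009], [0.9659, 0.2588, 0.0006], [0.0008, -0.0007, -1.0]] F [-0.5345 -0.2136 -5.7194] w 0.026744507860688233 ff 60.05037546157837 j [ 0.5864  0.3483 -0.5484  1.5857  0.1874  1.2615  0.2691]
[0.2734 0.0544 0.0352]
```

Emit:
send_rows([
  [0,0,0,1.2,0,0,5],
  [0,0,0,0,0,4,5],
  [0,0,0,0,0,4,5],
  [0,0,0,0,0,4,5],
  [0,0,0,0,0,4,5],
  [0,0,0,0,0,4,5],
  [0,0,0,0,0,0,5],
  [0,0,0,0,0,0,5],
])

```text
time: 9.2
tool_pos: [0.6024, -0.1339, 0.3386]
orientation: [-1.913, -2.492, -0.0]
contact_force: [1.0, 0.6, -4.9]
width: 0.0268
finger_force: 59.8
```

```bash
python3 - <<'E'
from h import *
togo((.6023,-.1328,.293))
s,_=state();print(s['moment'])
E
```

```text
t 9.2 p [ 0.6024 -0.1339  0.3386] R [[-0.2586, 0.966, -0.0001], [0.966, 0.2586, 0.0002], [0.0002, -0.0001, -1.0]] F [ 1.0047  0.5536 -4.8864] w 0.026837625078966497 ff 59.777995347976685 j [ 0.5832  0.3618 -0.5462  1.6101  0.1965  1.2251  0.2604]
-> [ 0.6023 -0.1328  0.293 ] tool mm [ 1.1  0.2 45.6]
y dir deg 14.986261014478332
t 9.2 p [ 0.6024 -0.1339  0.3386] R [[-0.2586, 0.966, -0.0001], [0.966, 0.2586, 0.0002], [0.0002, -0.0001, -1.0]] F [ 1.0047  0.5536 -4.8864] w 0.026837625078966497 ff 59.777995347976685 j [ 0.5832  0.3618 -0.5462  1.6101  0.1965  1.2251  0.2604]
[ 0.1124 -0.2525  0.0663]
```

Emit:
send_rows([
  [0,0,0,0.5,0,4,5],
  [0,0,0,0,0,4,5],
  [0,0,0,0,0,4,5],
  [0,0,0,0,0,4,5],
  [0,0,0,0,0,4,5],
  [0,0,0,0,0,4,5],
  [0,0,0,0,0,0,5],
  [0,0,0,0,0,0,5],
])

```text
time: 10.0
tool_pos: [0.6024, -0.1332, 0.3144]
orientation: [-1.912, -2.492, -0.001]
contact_force: [5.3, 1.6, -8.1]
width: 0.0264
finger_force: 59.7
```

```bash
python3 - <<'E'
from h import *
s,_=state();print(s['moment'])
E
```

```text
t 10.0 p [ 0.6024 -0.1332  0.3144] R [[-0.2588, 0.9659, 0.0003], [0.9659, 0.2588, 0.0005], [0.0004, 0.0005, -1.0]] F [ 5.2707  1.6388 -8.133 ] w 0.026419062161539567 ff 59.7258460521698 j [ 0.5788  0.3816 -0.5424  1.6372  0.2087  1.1809  0.2503]
[ 0.3822 -1.4629  0.0102]
```

The bore is pushing the shank towards +x, so I'll follow it by about 0.7 mm and continue.

Emit:
send_rows([
  [0,0,0,0.3,0.8,0,5],
  [0,0,0,0,0,0,5],
  [0,0,0,0,0,2,5],
  [0,0,0,0,0,2,5],
  [0,0,0,0,0,2,5],
  [0,0,0,0,0,0,5],
  [0,0,0,0,0,0,5],
  [0,0,0,0,0,0,5],
])

```text
time: 10.8
tool_pos: [0.6029, -0.1329, 0.3085]
orientation: [-1.913, -2.492, -0.0]
contact_force: [3.5, 0.7, -6.7]
width: 0.0266
finger_force: 60.2
```

```bash
python3 - <<'E'
from h import *
s,_=state();print(s['moment'])
E
```

```text
t 10.8 p [ 0.6029 -0.1329  0.3085] R [[-0.2586, 0.966, -0.0002], [0.966, 0.2586, 0.0001], [0.0002, -0.0001, -1.0]] F [ 3.4775  0.7118 -6.7469] w 0.02658179208611347 ff 60.15202045440674 j [ 0.5765  0.3877 -0.541   1.6421  0.2129  1.1712  0.2465]
[ 0.1514 -0.8643 -0.0508]
```

Emit:
send_rows([
  [0,0,0,0.1,0.6,0,5],
  [0,0,0,0,0,0,5],
  [0,0,0,0,0,2,5],
  [0,0,0,0,0,2,5],
  [0,0,0,0,0,2,5],
  [0,0,0,0,0,2,5],
  [0,0,0,0,0,0,5],
  [0,0,0,0,0,0,5],
])

```text
time: 11.6
tool_pos: [0.6034, -0.1327, 0.3006]
orientation: [-1.913, -2.492, 0.0]
contact_force: [-0.5, -0.7, -5.3]
width: 0.0265
finger_force: 60.0
```

```bash
python3 - <<'E'
from h import *
s,_=state();print(s['moment'])
E
```

```text
t 11.6 p [ 0.6034 -0.1327  0.3006] R [[-0.2585, 0.966, -0.0004], [0.966, 0.2585, 0.0001], [0.0002, -0.0004, -1.0]] F [-0.4784 -0.7387 -5.3363] w 0.026471870783317294 ff 59.99972641468048 j [ 0.5741  0.3958 -0.5392  1.6489  0.2178  1.1577  0.2424]
[0.0923 0.0132 0.0524]
```

Emit:
send_rows([
  [0,0,0,0,0,1.5,5],
  [0,0,0,0,0,1.5,5],
  [0,0,0,0,0,1,5],
  [0,0,0,0,0,1,5],
  [0,0,0,0,0,1,5],
  [0,0,0,0,0,0,5],
  [0,0,0,0,0,0,5],
  [0,0,0,0,0,0,5],
])

```text
time: 12.4
tool_pos: [0.6034, -0.1326, 0.2946]
orientation: [-1.913, -2.492, -0.0]
contact_force: [-0.3, 1.0, -5.4]
width: 0.0265
finger_force: 60.2
```

Emit:
send_rows([
  [0,0,0,0,0,0.5,5],
  [0,0,0,0,0,0.5,5],
  [0,0,0,0,0,0.5,5],
  [0,0,0,0,0,0.5,5],
  [0,0,0,0,0,0.5,5],
  [0,0,0,0,0,0,5],
  [0,0,0,0,0,0,5],
  [0,0,0,0,0,0,5],
])

```text
time: 13.2
tool_pos: [0.6035, -0.1326, 0.2924]
orientation: [1.913, 2.492, 0.0]
contact_force: [-1.6, 1.2, 1.2]
width: 0.0265
finger_force: 60.5
```

The bore has taken the weight, with a vertical change of about 6 N. I'll open and retreat straight up.

Emit:
send_rows([
  [0,0,0,0,0,0,85],
  [0,0,0,0,0,0,85],
  [0,0,0,0,0,0,85],
  [0,0,0,0,0,0,85],
  [0,0,0,0,0,0,85],
  [0,0,0,0,0,0,85],
  [0,0,0,0,0,-10,85],
  [0,0,0,0,0,-20,85],
])

```text
time: 14.0
tool_pos: [0.603, -0.1327, 0.3216]
orientation: [-1.911, -2.49, 0.001]
contact_force: [-0.6, -0.7, 0.2]
width: 0.085
finger_force: 0.0
```

Emit:
send_rows([
  [0,0,0,0,0,-35,85],
  [0,0,0,0,0,-40,85],
  [0,0,0,0,0,-20,85],
  [0,0,0,-45,0,0,85],
  [0,0,0,-45,0,0,85],
  [0,0,0,-45,0,0,85],
  [0,0,0,-20,0,0,85],
  [0,0,0,0,0,0,85],
])

```text
time: 14.8
tool_pos: [0.6431, -0.2869, 0.4169]
orientation: [1.919, 2.487, -0.002]
contact_force: [0.7, 0.9, -0.3]
width: 0.0845
finger_force: 0.0
```

```bash
python3 - <<'E'
from h import *
togo((.5200,-.352,.40),(.52,-.352,.25))
a=grab('scene','s4.png');b=grab('top','t4.png')
c=lambda i,x,y,w,h: cv2.resize(i[y:y+h,x:x+w,::-1],(400,300),interpolation=cv2.INTER_CUBIC)
cv2.imwrite('pics/c6.png',np.hstack([c(b,360,150,200,150),c(a,195,110,120,90)]))
for X in ([.603,-.1328,.095],[.603,-.1328,.018+.134],[.603,-.1328,.018+.094]): print(proj('scene',X),proj('top',X))
E
```

```text
t 14.8 p [ 0.6431 -0.2869  0.4169] R [[-0.2534, 0.9674, -0.0007], [0.9674, 0.2534, -0.001], [-0.0008, -0.0009, -1.0]] F [ 0.7433  0.9341 -0.3493] w 0.08454359982125209 ff 0.0 j [ 0.6763  0.4847 -0.4777  1.2706  0.2189  1.4372  0.4732]
-> [ 0.52  -0.352  0.4  ] tool mm [ -31.8 -135.6   17. ]
-> [ 0.52  -0.352  0.25 ] tool mm [  0.1   0.1 150. ]
y dir deg 14.67597846949366
[254.746  196.5199] [423.1108 217.8285]
[252.8911 179.1763] [427.5107 211.9249]
[254.2052 191.4631] [424.3729 216.1351]
```

View pics/c6.png

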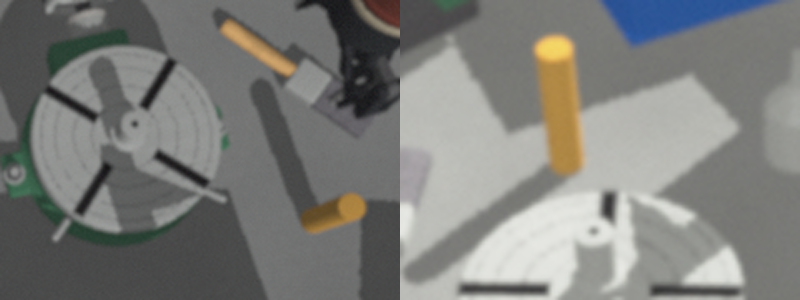

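The arbor stands in the bore with its nose hole at scene (252.9,179.3) and top (427,212). Both match the prediction for (0.603,-0.133) with the origin at 18 mm. Next is the bar.

Emit:
send_rows([
  [0,0,0,-8,-34,4,85],
  [0,0,0,-8,-34,4,85],
  [0,0,0,-8,-34,4,85],
  [0,0,0,-8,-34,5,85],
  [0,0,0,0,0,30,85],
  [0,0,0,0,0,35,85],
  [0,0,0,0,0,30,85],
  [0,0,0,0,0,20,85],
])

```text
time: 15.7
tool_pos: [0.5203, -0.3464, 0.2838]
orientation: [-1.909, -2.493, -0.0]
contact_force: [0.8, 0.3, 0.5]
width: 0.0848
finger_force: 0.0
```

```bash
python3 - <<'E'
from h import *
togo((.52,-.352,.24))
a=grab('scene','s5.png');b=grab('top','t5.png')
for n,im in(('scene',a),('top',b)):
    hsv=cv2.cvtColor(im,cv2.COLOR_RGB2HSV);x,y,w,h=(225,110,40,65) if n=='scene' else (500,235,60,45)
    m=cv2.inRange(hsv[y:y+h,x:x+w],(12,120,70),(35,255,255));ys,xs=np.nonzero(m)
    print(n,len(xs),(xs.min()+x,xs.max()+x,ys.min()+y,ys.max()+y) if len(xs) else 0)
E
```

```text
t 15.7 p [ 0.5203 -0.3464  0.2838] R [[-0.2607, 0.9654, -0.001], [0.9654, 0.2607, 0.0012], [0.0014, -0.0007, -1.0]] F [0.7964 0.3088 0.488 ] w 0.08477701983118328 ff 0.0 j [ 0.8751  0.4113 -0.4531  1.6494  0.1944  1.1273  0.6346]
-> [ 0.52  -0.352  0.24 ] tool mm [-5.4 -1.7 43.8]
y dir deg 15.114108834141817
scene 371 (np.int64(236), np.int64(248), np.int64(121), np.int64(161))
top 329 (np.int64(511), np.int64(541), np.int64(247), np.int64(265))
```

Emit:
send_rows([
  [0,0,0,-5.4,-1.7,0,85],
  [0,0,0,0,0,15,85],
  [0,0,0,0,0,15,85],
  [0,0,0,0,0,14,85],
  [0,0,0,0,0,0,85],
  [0,0,0,0,0,0,5],
  [0,0,0,0,0,0,5],
  [0,0,0,0,0,0,5],
])

```text
time: 16.6
tool_pos: [0.5205, -0.3542, 0.2419]
orientation: [1.912, 2.491, 0.0]
contact_force: [0.2, 0.7, 0.0]
width: 0.0434
finger_force: 0.0
```

Emit:
send_rows([
  [0,0,0,0,0,0,5],
  [0,0,0,0,0,0,5],
  [0,0,0,0,0,0,5],
  [0,0,0,0,0,0,5],
  [0,0,0,0,0,0,5],
  [0,0,0,0,0,0,5],
  [0,0,0,0,0,0,5],
  [0,0,0,0,0,0,5],
])

```text
time: 17.4
tool_pos: [0.5205, -0.3542, 0.2419]
orientation: [1.912, 2.491, 0.0]
contact_force: [0.8, 0.7, 5.2]
width: 0.027
finger_force: 59.2
```

```bash
python3 - <<'E'
from h import *
togo((.52,-.352,.44),(.603,-.1328,.44),(.603,-.1328,.405))
E
```

```text
t 17.4 p [ 0.5205 -0.3542  0.2419] R [[-0.2586, 0.966, 0.0011], [0.966, 0.2586, -0.0006], [-0.0009, 0.0009, -1.0]] F [0.7801 0.7353 5.1939] w 0.02701233795820314 ff 59.18713331222534 j [ 0.872   0.4609 -0.4394  1.6743  0.2194  1.0542  0.6255]
-> [ 0.52  -0.352  0.44 ] tool mm [   2.1    0.2 -198.1]
-> [ 0.603  -0.1328  0.44  ] tool mm [190.3 136.9  -0. ]
-> [ 0.603  -0.1328  0.405 ] tool mm [ 0. -0. 35.]
y dir deg 14.985926303138438
```

Emit:
send_rows([
  [0,0,0,0,0,-5,5],
  [0,0,0,0,0,-20,5],
  [0,0,0,0,0,-35,5],
  [0,0,0,0,0,-40,5],
  [0,0,0,0,0,-40,5],
  [0,0,0,0,0,-35,5],
  [0,0,0,0,0,-15,5],
  [0,0,0,15,11,0,5],
])

```text
time: 18.2
tool_pos: [0.5258, -0.3395, 0.4323]
orientation: [1.918, 2.486, -0.003]
contact_force: [0.0, -0.2, -6.5]
width: 0.0267
finger_force: 59.9
```

Emit:
send_rows([
  [0,0,0,35,25,0,5],
  [0,0,0,38,27,0,5],
  [0,0,0,38,27,0,5],
  [0,0,0,35,25,0,5],
  [0,0,0,20,15,0,5],
  [0,0,0,9,7,0,5],
  [0,0,0,0,0,0,5],
  [0,0,0,0,0,0,5],
])

```text
time: 19.0
tool_pos: [0.603, -0.1365, 0.4299]
orientation: [-1.913, -2.49, 0.003]
contact_force: [0.1, -0.3, -5.9]
width: 0.0266
finger_force: 59.9
```

```bash
python3 - <<'E'
from h import *
togo((.6035,-.1347,.400))
a=grab('scene','s6.png');b=grab('top','t6.png')
c=lambda i,x,y,w,h: cv2.resize(i[y:y+h,x:x+w,::-1],(400,300),interpolation=cv2.INTER_CUBIC)
cv2.imwrite('pics/c7.png',np.hstack([c(b,380,160,100,75),c(a,200,120,100,75)]))
s,_=state();p=s['tool_pos'];print('bar bottom pred',proj('scene',[p[0]-.0005,p[1]+.002,p[2]-.242]),'nose',proj('scene',[.603,-.1328,.152]))
E
```

```text
t 19.0 p [ 0.603  -0.1365  0.4299] R [[-0.2574, 0.9663, -0.0023], [0.9663, 0.2574, -0.0004], [0.0002, -0.0023, -1.0]] F [ 0.114  -0.3297 -5.853 ] w 0.026648987103994052 ff 59.89005088806152 j [ 0.6075  0.3125 -0.5766  1.4837  0.1715  1.3982  0.2835]
-> [ 0.6035 -0.1347  0.4   ] tool mm [ 1.6  1.  29.9]
y dir deg 14.915163554188073
t 19.1 p [ 0.6029 -0.1373  0.4305] R [[-0.2558, 0.9667, -0.0013], [0.9667, 0.2558, -0.0006], [-0.0003, -0.0014, -1.0]] F [-0.1464  0.3972 -5.6002] w 0.02658446034152035 ff 59.89005088806152 j [ 0.6085  0.3119 -0.5763  1.483   0.1713  1.3984  0.2834]
bar bottom pred [251.3376 166.6974] nose [252.8911 179.1763]
```

View pics/c7.png

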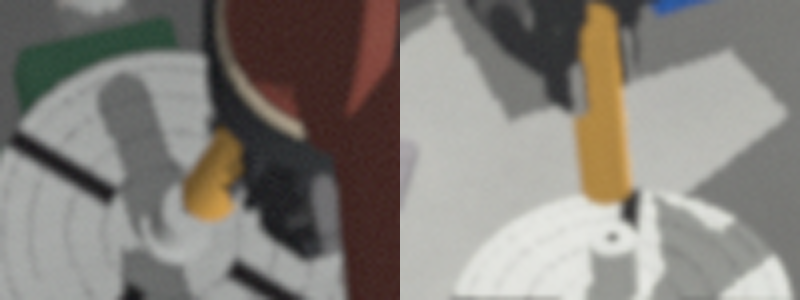

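The bar's lower end is at scene (251.8,166.5), as predicted, and the nose hole is at (253,179.5). The sideways error is about 1–2 mm, so I'll correct it and lower to a few mm above the nose.

Emit:
send_rows([
  [0,0,0,1.4,1.5,0,5],
  [0,0,0,0,0,8,5],
  [0,0,0,0,0,8,5],
  [0,0,0,0,0,6,5],
  [0,0,0,0,0,4,5],
  [0,0,0,0,0,2,5],
  [0,0,0,0,0,0,5],
  [0,0,0,0,0,0,5],
])

```text
time: 19.9
tool_pos: [0.6046, -0.1334, 0.4035]
orientation: [1.913, 2.492, 0.0]
contact_force: [1.5, -0.4, -6.2]
width: 0.0268
finger_force: 59.9
```

Emit:
send_rows([
  [0,0,0,0,0,1.5,5],
  [0,0,0,0,0,2,5],
  [0,0,0,0,0,2,5],
  [0,0,0,0,0,0,5],
  [0,0,0,0,0,0,5],
  [0,0,0,0,0,0,5],
  [0,0,0,0,0,0,5],
  [0,0,0,0,0,0,5],
])

```text
time: 20.7
tool_pos: [0.6045, -0.1334, 0.3978]
orientation: [1.913, 2.492, 0.0]
contact_force: [-0.5, 0.8, -6.7]
width: 0.0267
finger_force: 59.9
```

Emit:
send_rows([
  [0,0,0,-1,0,0,5],
  [0,0,0,0,0,0,5],
  [0,0,0,0,0,2,5],
  [0,0,0,0,0,2,5],
  [0,0,0,0,0,1,5],
  [0,0,0,0,0,0,5],
  [0,0,0,0,0,0,5],
  [0,0,0,0,0,0,5],
])

```text
time: 21.5
tool_pos: [0.6048, -0.1344, 0.393]
orientation: [1.913, 2.492, 0.0]
contact_force: [-0.1, 0.2, -0.8]
width: 0.0269
finger_force: 60.3
```

Contact: about 5.5 N net at TCP 0.393. Tapping starts now.

Emit:
send_rows([
  [0,0,0,0,0,-3,5],
  [0,0,0,0,0,-4,5],
  [0,0,0,0,0,0,5],
  [0,0,0,0,0,2.2,5],
  [0,0,0,0,0,2.2,5],
  [0,0,0,0,0,2.2,5],
  [0,0,0,0,0,2.4,5],
  [0,0,0,0,0,0,5],
])

```text
time: 22.3
tool_pos: [0.6048, -0.1344, 0.3912]
orientation: [1.913, 2.492, 0.0]
contact_force: [-2.3, 0.3, 0.5]
width: 0.0266
finger_force: 60.7
```

Emit:
send_rows([
  [0,0,0,0,0,-3,5],
  [0,0,0,0,0,-4,5],
  [0,0,0,0,0,0,5],
  [0,0,0,0,0,2.4,5],
  [0,0,0,0,0,2.4,5],
  [0,0,0,0,0,2.4,5],
  [0,0,0,0,0,2.4,5],
  [0,0,0,0,0,0,5],
])

```text
time: 23.1
tool_pos: [0.6048, -0.1344, 0.3895]
orientation: [1.912, 2.491, 0.0]
contact_force: [-3.6, 0.3, 5.9]
width: 0.0266
finger_force: 61.2
```

Emit:
send_rows([
  [0,0,0,0,0,-3,5],
  [0,0,0,0,0,-4,5],
  [0,0,0,0,0,-1,5],
  [0,0,0,0,0,2.4,5],
  [0,0,0,0,0,2.4,5],
  [0,0,0,0,0,2.4,5],
  [0,0,0,0,0,2.4,5],
  [0,0,0,0,0,0,5],
])

```text
time: 23.9
tool_pos: [0.6048, -0.1343, 0.3885]
orientation: [1.912, 2.491, 0.0]
contact_force: [-4.7, 0.1, 9.4]
width: 0.0267
finger_force: 61.6
```

Emit:
send_rows([
  [0,0,0,0,0,-3,5],
  [0,0,0,0,0,-4,5],
  [0,0,0,0,0,-1,5],
  [0,0,0,0,0,2.4,5],
  [0,0,0,0,0,2.4,5],
  [0,0,0,0,0,2.4,5],
  [0,0,0,0,0,2.0,5],
  [0,0,0,0,0,0,5],
])

```text
time: 24.7
tool_pos: [0.6049, -0.1343, 0.3879]
orientation: [1.912, 2.49, 0.001]
contact_force: [-5.4, 1.2, 13.5]
width: 0.0268
finger_force: 62.1
```

Emit:
send_rows([
  [0,0,0,0,0,-4,5],
  [0,0,0,0,0,-4,5],
  [0,0,0,0,0,-1,5],
  [0,0,0,0,0,2.4,5],
  [0,0,0,0,0,2.4,5],
  [0,0,0,0,0,2.4,5],
  [0,0,0,0,0,2.4,5],
  [0,0,0,0,0,0.4,5],
])

```text
time: 25.5
tool_pos: [0.6049, -0.1343, 0.3874]
orientation: [1.911, 2.49, 0.0]
contact_force: [-8.2, -0.0, 19.8]
width: 0.0266
finger_force: 62.6
```

Emit:
send_rows([
  [0,0,0,0,0,-4,5],
  [0,0,0,0,0,-4,5],
  [0,0,0,0,0,-1,5],
  [0,0,0,0,0,2.4,5],
  [0,0,0,0,0,2.4,5],
  [0,0,0,0,0,2.4,5],
  [0,0,0,0,0,2.4,5],
  [0,0,0,0,0,0.2,5],
])

```text
time: 26.3
tool_pos: [0.6049, -0.1343, 0.3869]
orientation: [1.911, 2.489, 0.001]
contact_force: [-7.5, 1.0, 20.1]
width: 0.0265
finger_force: 62.7
```

Net force is now about 26 N. I'll shift about 1 mm sideways while lifted, to reduce the side force, then tap again to the same depth.

Emit:
send_rows([
  [0,0,0,0,0,-4,5],
  [0,0,0,0,-1,-4,5],
  [0,0,0,0,0,-1,5],
  [0,0,0,0,0,2.4,5],
  [0,0,0,0,0,2.4,5],
  [0,0,0,0,0,2.4,5],
  [0,0,0,0,0,1.8,5],
  [0,0,0,0,0,0,5],
])

```text
time: 27.1
tool_pos: [0.6038, -0.1345, 0.3869]
orientation: [1.912, 2.49, -0.0]
contact_force: [-8.8, 0.7, 20.4]
width: 0.0266
finger_force: 62.7
```

Emit:
send_rows([
  [0,0,0,0,0,-4,5],
  [0,0,0,0,0,-5,5],
  [0,0,0,0,0,-3,5],
  [0,0,0,0,0,0,5],
  [0,0,0,0,0,0,5],
  [0,0,0,0,0,0,5],
  [0,0,0,0,0,0,5],
  [0,0,0,0,0,0,5],
])

```text
time: 27.9
tool_pos: [0.6038, -0.1347, 0.3953]
orientation: [-1.913, -2.492, 0.0]
contact_force: [-0.4, 0.6, -5.3]
width: 0.0268
finger_force: 59.8
```

```bash
python3 - <<'E'
from h import *
state()
a=grab('scene','s7.png');o=cv2.imread('pics/s4.png')[:,:,::-1]
c=lambda i: cv2.resize(i[150:210,215:295,::-1],(400,300),interpolation=cv2.INTER_CUBIC)
cv2.imwrite('pics/c8.png',np.hstack([c(o),c(a)]))
for z in(.018,.011): print(z,[ (5*(proj('scene',[.603,-.1328,z+h])-[215,150])).round(1) for h in(.134,.094,.084)])
E
```

```text
t 27.9 p [ 0.6038 -0.1347  0.3953] R [[-0.2585, 0.966, -0.0003], [0.966, 0.2585, 0.0001], [0.0002, -0.0002, -1.0]] F [-0.3956  0.5694 -5.3396] w 0.026768843593001763 ff 59.78666961193085 j [ 0.6054  0.3304 -0.5757  1.5336  0.1827  1.332   0.2726]
0.018 [array([189.5, 145.9]), array([196. , 207.3]), array([197.6, 222.2])]
0.011 [array([190.6, 156.8]), array([197.1, 217.8]), array([198.7, 232.6])]
```

View pics/c8.png

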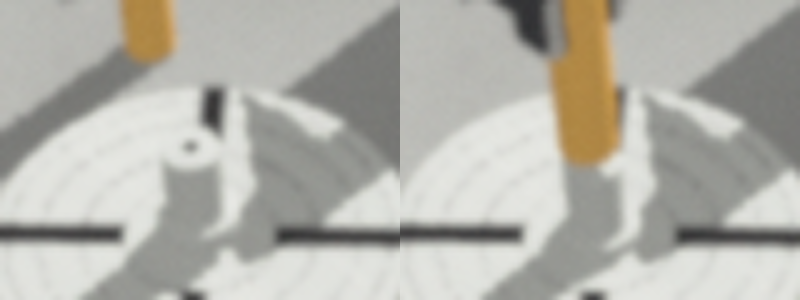

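The bar hides the nose, so the picture doesn't settle it. The repeat tap stopped at the same height (0.3869) with about 26 N. A slightly deeper tap will show whether it's solid.

Emit:
send_rows([
  [0,0,0,0,0,2.4,5],
  [0,0,0,0,0,2.4,5],
  [0,0,0,0,0,2.4,5],
  [0,0,0,0,0,2.4,5],
  [0,0,0,0,0,2.4,5],
  [0,0,0,0,0,0.8,5],
  [0,0,0,0,0,0,5],
  [0,0,0,0,0,0,5],
])

```text
time: 28.75
tool_pos: [0.6038, -0.1345, 0.3868]
orientation: [1.911, 2.489, 0.0]
contact_force: [-11.1, 0.6, 22.9]
width: 0.0268
finger_force: 63.1
```

The height held at 0.387 while the net force rose to about 29 N, so it feels solid. I'll lift away and check the nose height numerically before putting the bar back.

Emit:
send_rows([
  [0,0,0,0,0,-8,5],
  [0,0,0,0,0,-15,5],
  [0,0,0,0,0,-20,5],
  [0,0,0,-20,-14,-10,5],
  [0,0,0,-35,-25,0,5],
  [0,0,0,-35,-25,0,5],
  [0,0,0,-20,-14,0,5],
  [0,0,0,0,0,0,5],
])

```text
time: 29.55
tool_pos: [0.5549, -0.2665, 0.4357]
orientation: [1.922, 2.485, -0.004]
contact_force: [0.0, -0.1, -4.9]
width: 0.0262
finger_force: 60.2
```

```bash
python3 - <<'E'
from h import *
togo((.5205,-.3542,.43),(.5205,-.3542,.243))
a=grab('scene','s8.png').astype(float).mean(2);o=cv2.imread('pics/s4.png').astype(float).mean(2)
b=grab('top','t8.png').astype(float).mean(2);ob=cv2.imread('pics/t4.png').astype(float).mean(2)
for i in(o,a): print(i[175:187,247:260].round().astype(int))
def shift(p,q,x,y,w,h,m=4):
    r=cv2.matchTemplate(cv2.resize(q[y-m:y+h+m,x-m:x+w+m].astype(np.float32),None,fx=8,fy=8,interpolation=2),cv2.resize(p[y:y+h,x:x+w].astype(np.float32),None,fx=8,fy=8,interpolation=2),cv2.TM_CCOEFF_NORMED)
    _,v,_,l=cv2.minMaxLoc(r);return (np.array(l)/8-m,v)
print('scene shift nose',shift(o,a,247,174,13,11),'top',shift(ob,b,422,207,11,10))
print('pred',proj('scene',[.603,-.1328,.145])-proj('scene',[.603,-.1328,.152]),proj('top',[.603,-.1328,.145])-proj('top',[.603,-.1328,.152]))
E
```

```text
t 29.55 p [ 0.5549 -0.2665  0.4357] R [[-0.2513, 0.9679, -0.0013], [0.9679, 0.2513, -0.0021], [-0.0017, -0.0018, -1.0]] F [ 0.0037 -0.0518 -4.9441] w 0.02620257468983765 ff 60.221028327941895 j [ 0.7844  0.2932 -0.5116  1.485   0.1465  1.4017  0.5203]
-> [ 0.5205 -0.3542  0.43  ] tool mm [-76.2 -55.3   5.9]
-> [ 0.5205 -0.3542  0.243 ] tool mm [  0.3   0.3 187. ]
y dir deg 14.55254381507654
[[222 222 221 219 221 221 218 207 179 149 113 107 152]
 [224 225 223 223 224 225 223 221 215 199 168 139 163]
 [226 226 226 225 222 216 214 219 224 221 206 181 182]
 [226 226 225 221 210 181 175 199 220 226 222 211 204]
 [224 224 223 219 195 161 154 188 219 225 225 222 218]
 [220 222 224 221 211 191 187 209 221 225 224 220 217]
 [211 215 220 221 219 216 217 221 223 222 217 213 215]
 [199 195 209 216 217 218 218 216 215 208 199 196 212]
 [192 173 180 191 197 199 198 194 186 175 172 183 205]
 [191 163 157 163 167 169 166 163 159 155 157 176 201]
 [193 162 151 151 150 152 151 150 149 149 154 171 196]
 [195 164 149 149 149 149 149 150 149 147 152 168 194]]
[[221 221 219 218 221 219 210 172 114  64  60  90 152]
 [223 223 223 223 223 223 214 177 120  76  67  98 157]
 [225 225 226 225 226 226 220 196 156 121 100 110 161]
 [226 226 225 226 226 225 224 217 202 180 156 143 171]
 [225 226 225 226 224 222 222 222 221 216 201 184 188]
 [224 224 225 224 219 209 201 213 223 224 222 213 207]
 [220 220 223 223 210 174 161 189 218 224 226 224 221]
 [217 220 222 221 210 176 165 191 217 224 225 224 224]
 [213 216 221 222 219 210 208 215 221 223 221 218 217]
 [205 204 213 218 221 220 220 221 220 217 209 203 206]
 [197 182 189 203 210 212 212 210 205 194 182 180 196]
 [195 167 163 172 177 180 182 178 173 163 160 170 192]]
scene shift nose (array([0.   , 2.375]), 0.983001708984375) top (array([-0.625,  0.875]), 0.9927203059196472)
pred [0.2343 2.1907] [-0.567   0.7608]
```

The nose has dropped about 7.6 mm, to the height predicted for home: the hole is at scene (252.8,181.5), expected (253.1,181.4). The arbor is home, so I'll return the bar.

Emit:
send_rows([
  [0,0,0,-25,-18,0,5],
  [0,0,0,-30,-22,0,5],
  [0,0,0,-21,-15,0,5],
  [0,0,0,0,0,25,5],
  [0,0,0,0,0,40,5],
  [0,0,0,0,0,40,5],
  [0,0,0,0,0,40,5],
  [0,0,0,0,0,25,5],
])

```text
time: 30.45
tool_pos: [0.5236, -0.3467, 0.2627]
orientation: [-1.908, -2.492, -0.001]
contact_force: [-0.1, -0.0, -5.5]
width: 0.0267
finger_force: 60.2
```

Emit:
send_rows([
  [0,0,0,0,0,5,5],
  [0,0,0,0,0,3,5],
  [0,0,0,0,0,0,5],
  [0,0,0,0,0,0,5],
  [0,0,0,0,0,0,5],
  [0,0,0,0,0,0,5],
  [0,0,0,0,0,0,5],
  [0,0,0,0,0,0,5],
])

```text
time: 31.25
tool_pos: [0.5234, -0.3488, 0.2579]
orientation: [1.913, 2.492, -0.0]
contact_force: [-0.2, -0.5, -6.5]
width: 0.0264
finger_force: 60.0
```

Next I need about 15 mm more, the last part slowly.

Emit:
send_rows([
  [0,0,0,0,0,6,5],
  [0,0,0,0,0,4,5],
  [0,0,0,0,0,2,5],
  [0,0,0,0,0,1,5],
  [0,0,0,0,0,1,5],
  [0,0,0,0,0,0,5],
  [0,0,0,0,0,0,5],
  [0,0,0,0,0,0,5],
])

```text
time: 32.05
tool_pos: [0.5235, -0.3488, 0.2439]
orientation: [1.913, 2.492, 0.0]
contact_force: [0.3, -0.3, -5.7]
width: 0.0269
finger_force: 60.0
```

Emit:
send_rows([
  [0,0,0,0,0,0.6,5],
  [0,0,0,0,0,0.6,5],
  [0,0,0,0,0,0,5],
  [0,0,0,0,0,0,5],
  [0,0,0,0,0,0,5],
  [0,0,0,0,0,0,5],
  [0,0,0,0,0,0,5],
  [0,0,0,0,0,0,5],
])

```text
time: 32.85
tool_pos: [0.5234, -0.3487, 0.2425]
orientation: [-1.913, -2.492, -0.0]
contact_force: [0.7, -0.6, -5.9]
width: 0.0265
finger_force: 60.0
```

Emit:
send_rows([
  [0,0,0,0,0,0.6,5],
  [0,0,0,0,0,0.6,5],
  [0,0,0,0,0,0.6,5],
  [0,0,0,0,0,0,5],
  [0,0,0,0,0,0,5],
  [0,0,0,0,0,0,5],
  [0,0,0,0,0,0,5],
  [0,0,0,0,0,0,5],
])

```text
time: 33.65
tool_pos: [0.5236, -0.3488, 0.2419]
orientation: [1.912, 2.491, -0.0]
contact_force: [-3.2, 2.0, 5.8]
width: 0.0266
finger_force: 61.6
```

The bar is on the bench, so I'll open slowly and withdraw.

Emit:
send_rows([
  [0,0,0,0,0,-0.8,5],
  [0,0,0,0,0,0,35],
  [0,0,0,0,0,0,60],
  [0,0,0,0,0,0,85],
  [0,0,0,0,0,0,85],
  [0,0,0,0,0,0,85],
  [0,0,0,0,0,0,85],
  [0,0,0,0,0,0,85],
])

```text
time: 34.45
tool_pos: [0.5234, -0.3487, 0.2415]
orientation: [-1.913, -2.492, -0.0]
contact_force: [-0.2, 0.1, 0.9]
width: 0.0846
finger_force: 0.0
```

Emit:
send_rows([
  [0,0,0,0,0,-10,85],
  [0,0,0,0,0,-30,85],
  [0,0,0,0,0,-40,85],
  [0,0,0,0,0,-40,85],
  [0,0,0,0,0,-30,85],
  [0,0,0,0,0,-10,85],
  [0,0,0,0,0,0,85],
  [0,0,0,0,0,0,85],
])

```text
time: 35.25
tool_pos: [0.5231, -0.3487, 0.4005]
orientation: [-1.912, -2.491, 0.0]
contact_force: [-0.3, 0.2, -0.4]
width: 0.085
finger_force: 0.0
```

```bash
python3 - <<'E'
from h import *
state()
a=grab('scene','s9.png');o=cv2.imread('pics/scene0.png')[:,:,::-1]
for i in(o,a):
    x,y,w,h=(225,110,40,65);hsv=cv2.cvtColor(np.ascontiguousarray(i[y:y+h,x:x+w]),cv2.COLOR_RGB2HSV)
    m=cv2.inRange(hsv,(12,120,70),(35,255,255));ys,xs=np.nonzero(m);print(len(xs),xs.min()+x,xs.max()+x,ys.min()+y,ys.max()+y,cv2.minAreaRect(np.c_[xs+x,ys+y].astype(np.float32)))
g=a.astype(float).mean(2);print(g[179:184,249:257].round())
E
```

```text
t 35.25 p [ 0.5231 -0.3487  0.4005] R [[-0.2585, 0.966, -0.0011], [0.966, 0.2585, 0.0007], [0.0009, -0.0009, -1.0]] F [-0.3441  0.2142 -0.3931] w 0.08501960110183368 ff 0.0 j [ 0.8858  0.3318 -0.4685  1.5044  0.1514  1.3428  0.6663]
377 236 248 121 161 ((242.3606719970703, 140.9672088623047), (40.37894058227539, 10.321074485778809), 84.80557250976562)
375 236 248 123 162 ((242.4098358154297, 142.50819396972656), (39.65465545654297, 10.321074485778809), 84.80557250976562)
[[225. 226. 225. 223. 222. 222. 222. 216.]
 [225. 224. 220. 209. 202. 215. 223. 225.]
 [223. 222. 210. 175. 161. 188. 218. 226.]
 [223. 222. 211. 177. 166. 192. 217. 225.]
 [221. 223. 219. 212. 209. 215. 221. 223.]]
```

The bar stands upright, the arbor is home, and the gripper is clear.

```bash
python3 -c "
from workcell import manip
print(manip.job_done())"
```

```text
the job is handed in; nothing more can be done
None
```

I tapped the stub arbor home in the rotary table: the last taps stopped at one height, at up to about 29 N. The brass bar is standing upright on the bench again, and I handed the job in at about 35 s; the hand-in gave no verdict.

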